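Slide the wash bottle into its dock against the sprung pad

TASK

Slide the full wash bottle, standing on the bench, into the open bay of its dock by pushing it low down on its lower half (no gripping at the top, no lifting, no tipping). Its pad is sprung and may be set at any depth, so go by feel: keep pushing until the bottle meets the pad, press it about 6 newtons harder than sliding took for a moment, never ramming the dock with more than about 12, then back off and leave the bottle upright and still resting against the pad. Do not disturb the dropper bottle and the two vials beside the way.

Things in the scene. Friction and masses are not known exactly. Their poses are not given: they have to be found in the camera images.
- bottle_mid (a point): full white wash bottle, red cap, bent spout, about 0.5 kg; upright cylinder 65 mm in diameter, 182 mm high with its spout, loose on the bench before the bay. Point on the axis, 90 mm up; z is the axis. Sliding drag 2 to 5 N. Pushed higher than about 45 mm it may topple; fingers leaning 45 degrees, tips forward, keep the gripper's body clear of it
- dock: dock fixed to the bench: two aluminium rails 22 mm high, 77 mm apart inside, joined by a blue end block (60 mm high, its face 187 mm behind the mouth). Origin on the bench, mid-mouth; +x points into the bay, the way the bottle goes in; y across. The rails flare outward at the mouth, where the dock is about 125 mm wide
- bay_mouth (a point): mid-mouth of the bay at the rails' top, 22 mm up; axes as the dock's. A black pad (64 mm wide, 10 to 60 mm up) on a blue carrier faces it. Carrier depth is not measured: the free pad face lies 55 to 115 mm inside the mouth. The pad yields 8 mm at 0.9 N per mm, hardly preloaded, then is solid; let go, it pushes the bottle back until the bench drag holds it
- dropper_mid (a point): amber dropper bottle with black bulb, 31 mm in diameter, 91 mm high, loose beside the way or the dock; point on its axis 45 mm above the bench
- vial_black_mid (a point): small clear screw vial with black cap, 23 mm in diameter, 54 mm high, loose beside the way or the dock; point on its axis 27 mm above the bench
- vial_red_mid (a point): small clear screw vial with red cap, 23 mm in diameter, 54 mm high, loose beside the way or the dock; point on its axis 27 mm above the bench
There are look-alikes about, which are no part of the job. Of the things that look like the part that bears bottle_mid, the largest one is meant.

How it is judged:
On the way, in this order (a step that is already met when the one before it is completed fails the run):
1. the bottle's axis has slid in past the mouth, between the rails, standing upright (x of bottle_mid in the frame of dock above 0.005 m and y of bottle_mid in the frame of dock between -0.012 and 0.012 m and angle between bottle_mid's own z axis and vertical below 0.1 rad), for 0.05 s.
2. the bottle is pressed against the pad with more than 4 N for 0.3 s (contact force between wash_bottle and dock above 4 N and x of bottle_mid in the frame of dock above 0.015 m and angle between bottle_mid's own z axis and vertical below 0.1 rad), for 0.3 s.
At the end, for the whole second after the job is handed in: the bottle stands upright (within 0.05 rad) and at rest between the rails, at least 15 mm inside the mouth by its axis and within 12 mm of the middle, still touching the sprung pad (more than 0.1 N) (contact force between wash_bottle and dock above 0.1 N and x of bottle_mid in the frame of dock above 0.015 m and y of bottle_mid in the frame of dock between -0.012 and 0.012 m and angle between bottle_mid's own z axis and vertical below 0.05 rad and linear speed of wash_bottle below 0.01 m/s).
It fails at once if the bottle presses on the dock with more than 15 N (contact force between wash_bottle and dock above 15 N).
It fails at once if the bottle tips by more than 0.2 rad (angle between bottle_mid's own z axis and vertical above 0.2 rad).
It fails at once if the bottle is lifted off the bench by more than 12 mm (height (world z) of bottle_mid above 0.102 m).
It fails at once if the bottle is gripped or pushed above its lower half (contact force between the fingers and wash_bottle above 0.5 N and height (world z) of the grasp point above 0.105 m).
It fails at once if the dropper bottle or a vial is shifted by more than 15 mm or tipped (distance of any of dropper_mid, vial_black_mid, vial_red_mid from where it was at the start of the episode above 0.015 m).
It also fails if it takes over 58 s, if anything falls off the work surface, if the arm or the gripper's body presses on something with over 40 N, if the wrist force passes 120 N, or if a joint passes its speed limit or range.

ROBOT

A 7-joint arm with a two-finger parallel gripper is mounted at the origin on the work surface; the furniture and walls round the work are solid. World frame = base frame: x ahead of the robot, y to its left, z up, the work surface at z = 0. Lengths are in m, angles in rad, forces in N, time in s.
With the tool pointing down it reaches from about 0.425 to 0.875 m from the base axis. Payload 4.7 kg.
Tool frame: the origin (TCP) lies at the very end of the fingers, on their centre line; the grasp point (between the pads) lies 19 mm behind it; z points along the fingers, y is the line along which they close (so a half turn about z gives the same grasp; the last joint's range is limited). The gripper opens to 87 mm and grips with 3 to 60 N. Pads are 19 mm wide; open, the fingers measure 117 mm over their backs; the gripper's body (75 mm by 190 mm) begins 51 mm behind the grasp point.
Start: joints at [-1.195, 0.321, -0.07, 1.45, 0.023, 1.371, -0.057], TCP at [0.23, 0.608, 0.223] pointing down, gripper open.
Joint ranges: [-2.86, 2.86], [-0.3, 2.09], [-1.38, 1.24], [0.06, 2.45], [-1.56, 4.7], [0.09, 2.05], [-2.69, 2.69]. Speed limits (rad/s): [2.57, 2.57, 3.14, 3.14, 3.14, 3.14, 3.14].

INTERFACE

Orientations are given as a rotation vector (axis times angle).
In Python, from bench import ctrl, get_image, job gives the robot as it stands.
- The arm moves only by the shell command python3 -m crank 'ROWS' [FORCE]. ROWS is JSON, a list that holds one entry, the list of rows, each a list of 5 numbers: the shift along the tool's x, y, z in mm, then the turn about the tool's z in rad, then the closure, from -1 (fully open) to 1 (shut), so that 0 is half open. A call has 1 to 10 rows; each row shifts and turns the commanded pose from where the row before left it, along the tool's axes as they then stand; what a row does not reach is not made up. A row lasts 1/12 s, in which the tool goes at most 41.7 mm and 7.16 degrees, less where a joint would pass 70% of its speed; a pose out of reach is approached as far as the arm can. A call with a gripper value outside its range is refused whole. The fingers move at their own pace and stop on an object; FORCE is the grip in N (left out, the last holds). Time passes only in rows, so rows that do not move let the fingers close. It gives the time, the measured TCP pose, the force, the opening and the grip force at its end, in the units of the state.
- ctrl.get_state(): the state, without advancing time (a new reading comes with each control period).
- get_image(name): name is "side" or "top"; returns a dict with "pixels" (480x640x3 uint8, red, green, blue), "fx", "fy", "cx", "cy" (pixels), "k1" (the pictures are not rectified: a ray, as slopes to the right and down, at radius r is drawn at 1 + k1 r^2 times it, then the intrinsics apply), "T" (4x4, takes a point from camera to world coordinates). Camera axes: x right, y down, z forward; pixel columns grow to the right and rows downward; lengths in m; the calibration is good to about 2 mm. A picture is of the moment at which its call begins. There is no depth.
- job.close_job(): hands the job in; it is judged then, once.
The state is a dict: "time": time; "joint_positions": joint angles; "qd": joint speeds; "joint_torque": joint torques, N m; "position": TCP position; "tool_rot": TCP orientation; "ft_force": force on the tool from outside, world axes, zero at the start; "torque": the same for the moment, N m; "grip_width": opening from 0.0 (shut) to 1.0 (fully open); "grip_force": force on a finger pad.
Only numpy, scipy, OpenCV 4.12 (cv2) and the standard library are available. Lean on these libraries where they do the work, as an engineer would, in place of code of your own. Each camera call takes 0.05 s, during which the arm holds its last target. There are 200 camera calls.

## Working session

There is one attempt and no reset: what is moved stays moved. The work goes in short steps, Python scripts to look and compute and a shell command to move; the robot and the scene stay as the last step left them, time stands still between calls to the robot, and variables do not carry over. Pictures are saved under pics/ and viewed, at most 10 in all, crops included, and the job is handed in when it is done.

```bash
mkdir -p pics; ls; python3 - <<'E'
from bench import ctrl,get_image
import cv2
s=ctrl.get_state();print(s)
for n in("top","side"):
    d=get_image(n);cv2.imwrite(f"pics/{n}0.png",d["pixels"][:,:,::-1]);print({k:v for k,v in d.items() if k!="pixels"})
E
```

```text
pics
{'time': 0.0, 'joint_positions': array([-1.19492122,  0.3218353 , -0.07005523,  1.45166002,  0.0226264 ,
        1.37075863, -0.0569053 ]), 'qd': array([ 3.70951956e-04,  7.07644622e-05,  2.20489970e-04,  1.52086270e-04,
       -1.93755865e-04, -1.23329166e-03,  4.01053093e-04]), 'joint_torque': array([ 7.52836459e-04, -4.91284919e+01, -4.03404990e-01, -3.12520444e+01,
       -6.40633819e-02,  4.37606417e-02,  1.79922299e-04]), 'position': array([0.2299412 , 0.60739969, 0.2214608 ]), 'tool_rot': array([-5.65139950e-01, -3.09013028e+00,  2.92692548e-03]), 'ft_force': array([-0.23339512,  0.707242  ,  0.26927866]), 'torque': array([-0.00852538, -0.01604317,  0.01261591]), 'grip_force': 0.0, 'grip_width': 1.0030896244067782}
{'fx': 511.8775015759622, 'fy': 511.8775015759622, 'cx': 317.63081433777205, 'cy': 246.39122762528763, 'k1': 0.0022495949829042946, 'T': array([[ 3.48785483e-03, -9.92382616e-01,  1.23144546e-01,
         4.35717906e-01],
       [-9.99743915e-01, -7.06981277e-04,  2.26186689e-02,
        -2.69595493e-02],
       [-2.23593130e-02, -1.23191901e-01, -9.92130947e-01,
         1.11164101e+00],
       [ 0.00000000e+00,  0.00000000e+00,  0.00000000e+00,
         1.00000000e+00]])}
{'fx': 555.9368219824768, 'fy': 555.9368219824768, 'cx': 314.52932089322616, 'cy': 233.00142513088107, 'k1': -0.17147453389216039, 'T': array([[ 0.90507842, -0.16856077,  0.39041045,  0.21865406],
       [-0.424988  , -0.39043846,  0.81666579, -0.69645117],
       [ 0.01477344, -0.90506634, -0.42501373,  0.45137195],
       [ 0.        ,  0.        ,  0.        ,  1.        ]])}
```

View pics/top0.png

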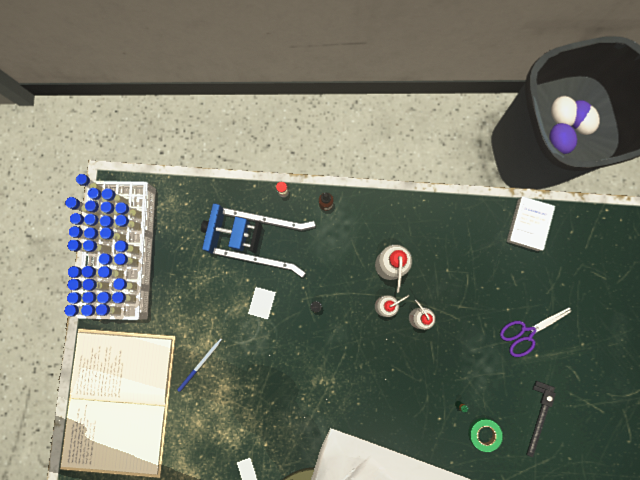

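View pics/side0.png

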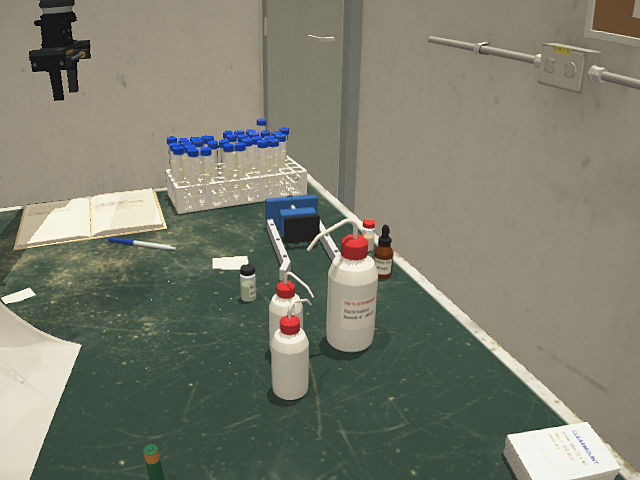

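Candidates for the wash bottle in the top view are the big white bottle with red cap at (395,262) and two smaller look-alikes at (387,306) and (422,318). By the description the largest is meant, at (395,262) in top and (352,300) in side. The dock's mouth opens to the right at about (308,248), with the dropper at (326,202), the red vial at (282,189) and the black vial at (316,307).

```bash
cat > h.py <<'E'
import numpy as np,cv2
from bench import ctrl,get_image
def ray(d,uv):
    K=np.array([[d["fx"],0,d["cx"]],[0,d["fy"],d["cy"]],[0,0,1.]])
    p=cv2.undistortPoints(np.float64([[uv]]),K,np.float64([d["k1"],0,0,0]))[0,0]
    # calibration model: drawn = (1+k1 r^2) * slope
    return d["T"][:3,3],d["T"][:3,:3]@np.array([p[0],p[1],1.])
def onz(d,uv,z):
    o,v=ray(d,uv);return o+v*(z-o[2])/v[2]
def tri(d1,u1,d2,u2):
    o1,v1=ray(d1,u1);o2,v2=ray(d2,u2)
    s=np.linalg.lstsq(np.c_[v1,-v2],o2-o1,rcond=None)[0]
    a,b=o1+v1*s[0],o2+v2*s[1];return (a+b)/2,np.linalg.norm(a-b)
def blobs(img,lo,hi,box,amin=15):
    x0,y0,x1,y1=box;h=cv2.cvtColor(img[y0:y1,x0:x1],cv2.COLOR_RGB2HSV)
    m=cv2.inRange(h,lo,hi)
    n,_,st,c=cv2.connectedComponentsWithStats(m)
    return m,[(int(s[4]),(c[i]+[x0,y0]).round(1),s[:4]+[x0,y0,0,0]) for i,s in enumerate(st) if i and s[4]>=amin]
E
python3 - <<'E'
from h import *
t=get_image("top");s=get_image("side")
T,S=t["pixels"],s["pixels"]
for n,I,b in(("top",T,(260,170,460,340)),("side",S,(250,200,420,360))):
    for lo,hi in(((0,150,90),(8,255,255)),((172,150,90),(180,255,255))):
        print(n,"red",*[x[:2] for x in blobs(I,lo,hi,b)[1]])
m,bl=blobs(T,(0,0,140),(180,70,255),(195,195,325,290));print("rails",bl)
for y0,a in((195,"up"),(240,"lo")):
    mm=np.argwhere(m[y0-195:y0-195+48])[:,::-1]+[195,y0]
    P=np.array([onz(t,p,.022)[:2] for p in mm.astype(float)])
    # profile
    for u in range(215,320,8):
        k=mm[:,0]//8==u//8
        if k.any(): print(a,u,mm[k].mean(0).round(1),P[k].mean(0).round(4),k.sum())
cv2.imwrite("pics/c1.png",cv2.hconcat([cv2.resize(T[180:330,190:450,::-1],(400,231*1),interpolation=3),]) if 0 else cv2.resize(T[175:335,190:440,::-1],(800,512),interpolation=cv2.INTER_CUBIC))
E
```

```text
top red (85, array([280.9, 186.4])) (186, array([397.4, 257.8])) (73, array([388.9, 305.7])) (73, array([426., 319.]))
top red
side red (90, array([368.5, 223.5])) (538, array([354. , 246.7])) (245, array([285.2, 289.1])) (290, array([289.6, 324.4]))
side red
rails [(507, array([268.9, 219.2]), array([223, 208,  92,  21])), (18, array([250.5, 226.5]), array([247, 225,   8,   4])), (52, array([223.5, 229.9]), array([216, 228,  16,   5])), (17, array([246.4, 244.6]), array([243, 243,   7,   4])), (517, array([260.1, 260.3]), array([213, 248,  92,  29])), (21, array([258.8, 288.4]), array([255, 287,  11,   3]))]
up 223 [220.1 226.7] [0.6138 0.2092] 30
up 231 [227.5 218.3] [0.6323 0.1937] 71
up 239 [235.6 212.9] [0.6441 0.1762] 41
up 247 [244.  219.3] [0.63   0.1577] 59
up 255 [251.3 218.8] [0.631  0.1418] 64
up 263 [259.4 217.7] [0.6336 0.1243] 46
up 271 [267.9 219.5] [0.6296 0.1058] 39
up 279 [275.5 221. ] [0.6262 0.0892] 46
up 287 [283.5 222.6] [0.6226 0.0717] 44
up 295 [291.3 224.3] [0.6191 0.055 ] 42
up 303 [299.5 225.6] [0.6161 0.0373] 46
up 311 [307.5 224.6] [0.6183 0.02  ] 46
up 319 [312.9 223.6] [0.6204 0.0082] 17
lo 215 [213.9 253.4] [0.5557 0.221 ] 11
lo 223 [219.5 251.4] [0.56   0.2092] 44
lo 231 [227.8 253.1] [0.5563 0.1911] 40
lo 239 [235.5 254.8] [0.5527 0.1743] 46
lo 247 [243.8 254. ] [0.5545 0.1565] 57
lo 255 [251. 257.] [0.5479 0.1409] 51
lo 263 [259.4 260.9] [0.5396 0.1226] 48
lo 271 [267.5 261.2] [0.5388 0.1053] 46
lo 279 [275.5 262.9] [0.5352 0.088 ] 47
lo 287 [283.4 264.7] [0.5314 0.071 ] 41
lo 295 [291.7 266.8] [0.5269 0.0532] 50
lo 303 [299.3 271.5] [0.5169 0.0368] 54
lo 311 [304. 273.] [0.5138 0.0268] 3
```

View pics/c1.png

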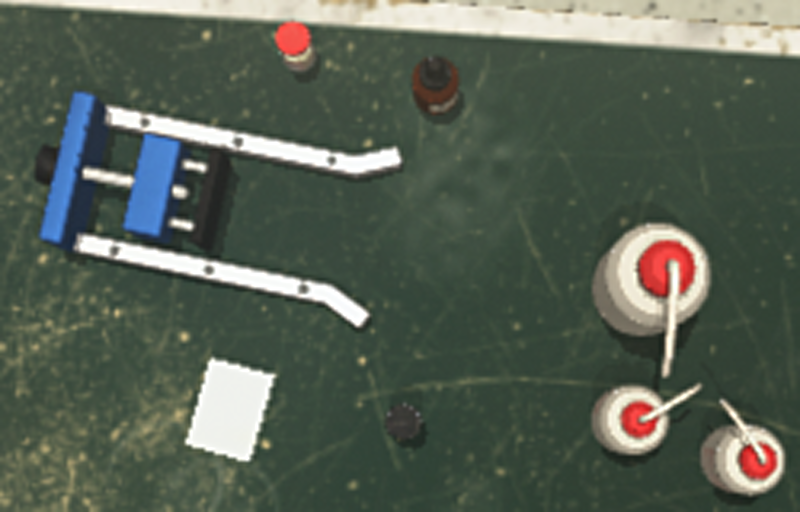

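```bash
python3 - <<'E'
from h import *
t=get_image("top");s=get_image("side")
m=np.array([.5655,.0153]);a=np.array([.203,.979]);n=np.array([-a[1],a[0]]) # dock y = z x a
def rep(k,p):print(k,np.round(p,4),"dock",round((p[:2]-m)@a,4),round((p[:2]-m)@n,4))
for k,u,v in(("bottle",(398,258.5),(354,246.7)),("small1",(388.9,305.7),(285.2,289.1)),("small2",(424,318.6),(289.6,324.4)),("redvial",(280.9,186.4),(368.5,223.5))):
    p,e=tri(t,u,s,v);rep(k,p);print(e)
rep("black",onz(t,(316,307),.054));rep("dropper",onz(t,(326,198),.085))
rep("pad",onz(t,(257,237),.06))
H=cv2.cvtColor(t["pixels"],cv2.COLOR_RGB2HSV)
for uv in((527,200),(553,205),(540,250),(512,240)):rep("box",onz(t,uv,.025))
st=ctrl.get_state();R=cv2.Rodrigues(st["tool_rot"])[0];print(R.round(3),st["time"])
E
```

```text
bottle [ 0.5324 -0.1571  0.1415] dock -0.1755 -0.0026
0.0015900780286530261
small1 [ 0.444  -0.1443  0.0941] dock -0.181 0.0866
0.0010417199166743256
small2 [ 0.4198 -0.2134  0.0912] dock -0.2535 0.0962
0.0006400271473383262
redvial [0.6954 0.0764 0.048 ] dock 0.0862 -0.1148
0.0019869104093287403
black [4.416e-01 1.000e-04 5.400e-02] dock -0.0401 0.1182
dropper [ 0.6629 -0.0203  0.085 ] dock -0.0151 -0.1026
pad [0.5859 0.1233 0.06  ] dock 0.1099 0.002
box [ 0.6711 -0.4507  0.025 ] dock -0.4347 -0.198
box [ 0.6601 -0.5052  0.025 ] dock -0.4904 -0.1983
box [ 0.5632 -0.4729  0.025 ] dock -0.4784 -0.0969
box [ 0.5846 -0.4151  0.025 ] dock -0.4175 -0.106
[[-0.935  0.354 -0.   ]
 [ 0.354  0.935 -0.001]
 [-0.    -0.001 -1.   ]] 0.3
```

The crop confirms the choice: the big bottle at (395,262), about 2.6 mm off the dock's axis. The moves can only turn the tool about its own z, so I'll test whether going past the arm's reach makes the fingers lean.

```bash
python3 -m crank '[[[0,0,0,0.12,-1],[0,0,0,0.12,-1],[0,0,0,0.12,-1],[0,0,0,0.12,-1],[0,0,0,0.12,-1],[0,0,0,0.12,-1],[0,0,0,0.12,-1],[0,0,0,0.12,-1],[0,0,0,0.12,-1],[0,0,0,0.12,-1]]]'
python3 -m crank '[[[20,0,0,0.12,-1],[40,0,0,0.1,-1],[40,0,0,0,-1],[40,0,0,0,-1],[40,0,0,0,-1],[40,0,0,0,-1],[40,0,0,0,-1],[40,0,0,0,-1],[40,0,0,0,-1],[40,0,0,0,-1]]]'
python3 - <<'E'
from h import *
s=ctrl.get_state();print(s["joint_positions"].round(3),cv2.Rodrigues(s["tool_rot"])[0].round(3))
E
```

```text
time: 1.13
position: [0.23, 0.6079, 0.2225]
tool_rot: [2.218, 2.225, -0.0]
ft_force: [-0.6, -0.3, -0.3]
grip_width: 1.003
grip_force: 0.0
time: 1.97
position: [0.2829, 0.8953, 0.2057]
tool_rot: [-2.433, -1.947, -0.042]
ft_force: [-4.7, -2.6, 11.6]
grip_width: 1.0
grip_force: 0.0
[-1.301  1.209  0.343  0.057 -0.342  1.843 -1.504] [[ 0.219  0.976  0.006]
 [ 0.975 -0.219  0.036]
 [ 0.036 -0.002 -0.999]]
```

```bash
python3 -m crank '[[[40,0,0,0,-1],[40,0,0,0,-1],[40,0,0,0,-1],[40,0,0,0,-1],[40,0,0,0,-1],[40,0,0,0,-1]]]'
python3 - <<'E'
from h import *
s=ctrl.get_state();print(s["joint_positions"].round(3),cv2.Rodrigues(s["tool_rot"])[0][:,2].round(3))
E
python3 -m crank '[[[-40,0,0,0,-1],[-40,0,0,0,-1],[-40,0,0,0,-1],[-40,0,0,0,-1]]]'
python3 - <<'E'
from h import *
s=ctrl.get_state();print(s["joint_positions"].round(3),cv2.Rodrigues(s["tool_rot"])[0][:,2].round(3))
E
```

```text
time: 2.47
position: [0.2884, 0.9719, 0.1834]
tool_rot: [-2.35, -1.88, -0.264]
ft_force: [-0.0, 0.3, 0.5]
grip_width: 1.0
grip_force: 0.0
[-1.332  1.256  0.915  0.058 -0.901  1.637 -1.505] [ 0.06   0.202 -0.977]
time: 2.8
position: [0.2728, 0.9054, 0.1735]
tool_rot: [-2.348, -1.875, -0.279]
ft_force: [0.7, 1.1, 1.0]
grip_width: 1.001
grip_force: 0.0
[-1.666  0.996  0.975  0.797 -0.82   1.397 -1.251] [ 0.067  0.21  -0.975]
```

The lean persists after coming back (0.22 rad so far). I'll get more by rising at this radius.

```bash
python3 -m crank '[[[9,0,-39,0,-1],[9,0,-39,0,-1],[9,0,-39,0,-1],[9,0,-39,0,-1],[9,0,-39,0,-1],[9,0,-39,0,-1],[12,0,-38,0,-1],[15,0,-37,0,-1]]]'
python3 - <<'E'
from h import *
s=ctrl.get_state();print(s["joint_positions"].round(3),cv2.Rodrigues(s["tool_rot"])[0].round(3))
E
```

```text
time: 3.47
position: [0.26, 0.871, 0.4491]
tool_rot: [-2.325, -1.844, -0.336]
ft_force: [-0.4, -0.4, 1.1]
grip_width: 0.999
grip_force: 0.0
[-1.34   0.962  1.019  0.06  -0.984  1.874 -1.509] [[ 0.217  0.973  0.079]
 [ 0.938 -0.23   0.258]
 [ 0.27   0.018 -0.963]]
```

```bash
python3 -m crank '[[[36,0,-20,0,-1],[36,0,-18,0,-1],[38,0,-15,0,-1],[38,0,-15,0,-1],[40,0,-10,0,-1],[40,0,-10,0,-1]]]'
python3 - <<'E'
from h import *
s=ctrl.get_state();print(s["joint_positions"].round(3),cv2.Rodrigues(s["tool_rot"])[0].round(3))
E
```

```text
time: 3.97
position: [0.2554, 0.913, 0.5035]
tool_rot: [-2.217, -1.767, -0.534]
ft_force: [0.2, -0.2, 0.9]
grip_width: 1.001
grip_force: 0.0
[-1.362  0.928  1.158  0.058 -1.113  1.737 -1.519] [[ 0.195  0.973  0.124]
 [ 0.879 -0.229  0.419]
 [ 0.436  0.028 -0.9  ]]
```

```bash
python3 -m crank '[[[40,0,-10,0,-1],[40,0,-10,0,-1],[40,0,-8,0,-1],[40,0,-5,0,-1],[40,0,-5,0,-1],[40,0,0,0,-1],[40,0,0,0,-1],[40,0,0,0,-1]]]'
python3 - <<'E'
from h import *
s=ctrl.get_state();print(s["joint_positions"].round(3),cv2.Rodrigues(s["tool_rot"])[0].round(3))
E
```

```text
time: 4.63
position: [0.2596, 0.9792, 0.5598]
tool_rot: [-2.064, -1.647, -0.769]
ft_force: [1.3, -0.0, 0.3]
grip_width: 1.006
grip_force: 0.0
[-1.379  0.917  1.205  0.058 -1.152  1.517 -1.531] [[ 0.159  0.972  0.175]
 [ 0.758 -0.234  0.609]
 [ 0.632  0.036 -0.774]]
```

```bash
python3 -m crank '[[[38,-14,0,0,-0.29],[38,-14,0,0,-0.29],[38,-14,0,0,-0.29]]]'
cat > st.py <<'E'
from h import *
import sys
m=np.array([.5655,.0153]);a=np.array([.203,.979]);n=np.array([-a[1],a[0]])
s=ctrl.get_state();R=cv2.Rodrigues(s["tool_rot"])[0];p=s["position"]
print("t",round(s["time"],2),"q",s["joint_positions"].round(2));print(R.round(3).tolist())
A=np.r_[a,0];print("pos",p.round(4),"dock",((p[:2]-m)@a).round(4),((p[:2]-m)@n).round(4),"F along a",(s["ft_force"]@A).round(2),s["ft_force"].round(1),"gap",round(87*s["grip_width"],1))
print("10mm along a",(10*R.T@A).round(2),"n",(10*R.T@np.r_[n,0]).round(2),"up",(10*R.T[:,2]).round(2))
if len(sys.argv)>3:
    x,y,z=map(float,sys.argv[1:4]);d=np.r_[m+x*a+y*n,z]-p
    print("to go mm tool",(1e3*R.T@d).round(1),"world",(1e3*d).round(1))
E
python3 st.py -.26 -.0386 .35
```

```text
time: 4.88
position: [0.2221, 1.0091, 0.5819]
tool_rot: [-2.006, -1.602, -0.842]
ft_force: [0.1, -0.1, 0.3]
grip_width: 0.854
grip_force: 0.0
t 4.88 q [-1.43  0.91  1.22  0.06 -1.13  1.44 -1.58]
[[0.145, 0.971, 0.188], [0.706, -0.235, 0.668], [0.693, 0.036, -0.72]]
pos [0.2221 1.0091 0.5819] dock 0.9033 0.5379 F along a -0.06 [ 0.1 -0.1  0.3] gap 74.3
10mm along a [ 7.21 -0.33  6.92] n [ 0.01 -9.99 -0.48] up [ 6.93  0.36 -7.2 ]
to go mm tool [-1000.    605.5  -610.7] world [  328.4 -1256.2  -231.9]
```

Lean is now 44°. Next I travel high to a spot behind the bottle.

```bash
python3 -m crank '[[[-20,12,-12,0,-0.29],[-29,18,-18,0,-0.29],[-29,18,-18,0,-0.29],[-29,18,-18,0,-0.29],[-29,18,-18,0,-0.29],[-29,18,-18,0,-0.29],[-29,18,-18,0,-0.29],[-29,18,-18,0,-0.29],[-29,18,-18,0,-0.29],[-29,18,-18,0,-0.29]]]'; python3 st.py -.26 -.0386 .35
```

```text
time: 5.72
position: [0.3073, 0.7083, 0.541]
tool_rot: [-2.006, -1.579, -0.859]
ft_force: [0.2, -1.1, 1.1]
grip_width: 0.647
grip_force: 0.0
t 5.72 q [-2.37 -0.04  1.2   1.42 -0.07  0.96 -1.38]
[[0.154, 0.968, 0.197], [0.692, -0.248, 0.678], [0.705, 0.032, -0.708]]
pos [0.3073 0.7083 0.541 ] dock 0.626 0.3935 F along a -1.03 [ 0.2 -1.1  1.1] gap 56.3
10mm along a [ 7.09 -0.46  7.04] n [-0.1  -9.98 -0.56] up [ 7.05  0.32 -7.08]
to go mm tool [-758.4  466.2 -464.6] world [ 243.2 -955.4 -191. ]
```

```bash
python3 -m crank '[[[-29,18,-18,0,-0.29],[-29,18,-18,0,-0.29],[-29,18,-18,0,-0.29],[-29,18,-18,0,-0.29],[-29,18,-18,0,-0.29],[-29,18,-18,0,-0.29],[-29,18,-18,0,-0.29],[-29,18,-18,0,-0.29],[-29,18,-18,0,-0.29],[-29,18,-18,0,-0.29]]]'; python3 st.py -.26 -.0386 .35
```

```text
time: 6.55
position: [0.3608, 0.4974, 0.507]
tool_rot: [-2.005, -1.579, -0.85]
ft_force: [-0.2, -0.0, -0.3]
grip_width: 0.643
grip_force: 0.0
t 6.55 q [-1.1  -0.3   0.24  1.72 -0.29  1.01 -1.02]
[[0.156, 0.969, 0.191], [0.694, -0.245, 0.677], [0.703, 0.027, -0.71]]
pos [0.3608 0.4974 0.507 ] dock 0.4304 0.2983 F along a -0.08 [-0.2 -0.  -0.3] gap 55.9
10mm along a [ 7.11 -0.43  7.02] n [-0.12 -9.99 -0.5 ] up [ 7.03  0.27 -7.1 ]
to go mm tool [-597.2  362.1 -356.4] world [ 189.7 -744.4 -157. ]
```

```bash
python3 -m crank '[[[-12,36,-6,0,-0.29],[-12,36,-6,0,-0.29],[-12,36,-6,0,-0.29],[-25,24,-14,0,-0.29],[-29,18,-18,0,-0.29],[-29,18,-18,0,-0.29],[-29,18,-18,0,-0.29],[-29,18,-18,0,-0.29],[-29,18,-18,0,-0.29],[-29,18,-18,0,-0.29]]]'; python3 st.py -.26 -.0386 .35
```

```text
time: 7.38
position: [0.53, 0.1798, 0.448]
tool_rot: [-2.005, -1.579, -0.851]
ft_force: [-0.1, 0.1, 0.7]
grip_width: 0.646
grip_force: 0.0
t 7.38 q [-0.95 -0.24  0.88  1.71 -0.56  1.33 -0.23]
[[0.155, 0.969, 0.192], [0.693, -0.245, 0.678], [0.704, 0.028, -0.71]]
pos [0.53   0.1798 0.448 ] dock 0.1538 0.0681 F along a 0.04 [-0.1  0.1  0.7] gap 56.2
10mm along a [ 7.1  -0.43  7.03] n [-0.11 -9.98 -0.51] up [ 7.04  0.28 -7.1 ]
to go mm tool [-361.7  121.8 -215.8] world [  20.5 -426.9  -98. ]
```

```bash
python3 -m crank '[[[-33,11,-20,0,-0.29],[-33,11,-20,0,-0.29],[-33,11,-20,0,-0.29],[-33,11,-20,0,-0.29],[-33,11,-20,0,-0.29],[-33,11,-20,0,-0.29],[-33,11,-20,0,-0.29],[-33,11,-20,0,-0.29],[-33,11,-20,0,-0.29],[-33,11,-20,0,-0.29]]]'; python3 st.py -.26 -.0386 .25
```

```text
time: 8.22
position: [0.5471, -0.2046, 0.361]
tool_rot: [-2.006, -1.58, -0.846]
ft_force: [1.3, 0.8, 1.6]
grip_width: 0.646
grip_force: 0.0
t 8.22 q [-0.04  0.51  1.1   1.41 -1.04  2.02  0.69]
[[0.157, 0.969, 0.189], [0.695, -0.244, 0.676], [0.702, 0.025, -0.712]]
pos [ 0.5471 -0.2046  0.361 ] dock -0.219 -0.0267 F along a 1.07 [1.3 0.8 1.6] gap 56.2
10mm along a [ 7.12 -0.42  7.  ] n [-0.12 -9.99 -0.48] up [ 7.02  0.25 -7.12]
to go mm tool [-106.9   10.8   51. ] world [   3.4  -42.5 -111. ]
```

```bash
python3 -m crank '[[[-15,5,-15,0,-0.29],[-15,5,-15,0,-0.29],[-15,0,13,0,-0.29],[-20,0,20,0,-0.29],[-20,0,20,0,-0.29],[-20,0,20,0,-0.29]]]'; python3 st.py -.26 -.0386 .032
python3 - <<'E'
from h import *
d=get_image("side");cv2.imwrite("pics/s2.png",d["pixels"][:,:,::-1])
E
```

```text
time: 8.72
position: [0.5484, -0.2498, 0.2577]
tool_rot: [-2.008, -1.582, -0.848]
ft_force: [0.7, -0.6, 0.1]
grip_width: 0.644
grip_force: 0.0
t 8.72 q [ 0.12  0.6   0.95  1.46 -1.02  1.91  0.84]
[[0.156, 0.969, 0.192], [0.696, -0.245, 0.675], [0.701, 0.028, -0.712]]
pos [ 0.5484 -0.2498  0.2577] dock -0.263 -0.037 F along a -0.44 [ 0.7 -0.6  0.1] gap 56.0
10mm along a [ 7.13 -0.43  7.  ] n [-0.11 -9.98 -0.51] up [ 7.01  0.28 -7.12]
to go mm tool [-156.1   -5.   163. ] world [   2.1    2.7 -225.7]
```

View pics/s2.png

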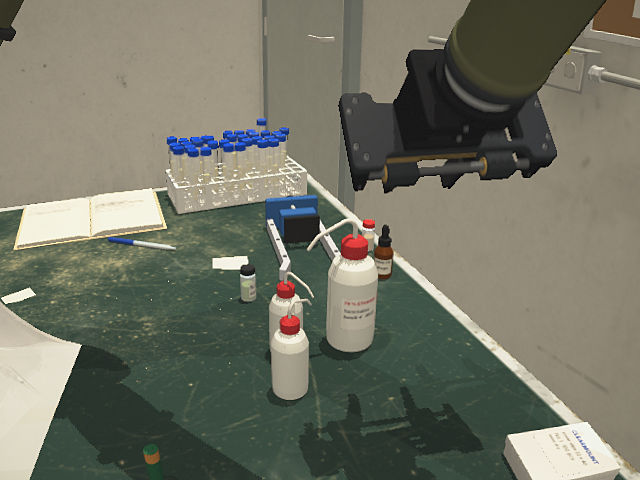

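The arm is up behind the bottle with the fingers leaning forward, tips at about (450,185), and the bottles are untouched: the big one at (352,300), small ones at (285,330) and (290,360). I'll go down.

```bash
python3 -m crank '[[[-20,-1,20,0,-0.29],[-20,-1,20,0,-0.29],[-20,-1,20,0,-0.29],[-20,-1,20,0,-0.29],[-20,0,20,0,-0.29],[-20,0,20,0,-0.29],[-15,0,15,0,-0.29],[-10,0,10,0,-0.29],[0,0,0,0,-0.29]]]'; python3 st.py -.23 -.0386 .032
```

```text
time: 9.52
position: [0.5488, -0.2497, 0.0515]
tool_rot: [-2.005, -1.578, -0.845]
ft_force: [-0.6, 0.4, 0.8]
grip_width: 0.646
grip_force: 0.0
t 9.52 q [ 0.18  0.83  0.84  1.59 -1.11  1.71  1.07]
[[0.158, 0.97, 0.188], [0.694, -0.244, 0.678], [0.703, 0.023, -0.711]]
pos [ 0.5488 -0.2497  0.0515] dock -0.2629 -0.0375 F along a 0.27 [-0.6  0.4  0.8] gap 56.2
10mm along a [ 7.11 -0.42  7.01] n [-0.14 -9.99 -0.46] up [ 7.03  0.23 -7.11]
to go mm tool [ 9.8 -0.7 37. ] world [  7.8  32.  -19.5]
```

```bash
python3 -m crank '[[[2.5,0,9,0,-0.29],[2.5,0,9,0,-0.29],[2.5,0,9,0,-0.29],[2.5,-0.7,9,0,-0.29],[0,0,0,0,-0.29]]]'; python3 st.py -.21 -.0386 .032
python3 -m crank '[[[3.6,-0.2,3.5,0,-0.29],[3.6,-0.2,3.5,0,-0.29],[3.6,-0.2,3.5,0,-0.29],[3.6,-0.2,3.5,0,-0.29],[3.6,-0.2,3.5,0,-0.29],[3.6,-0.2,3.5,0,-0.29]]]'; python3 st.py -.19 -.0386 .032
```

```text
time: 9.93
position: [0.558, -0.2162, 0.0356]
tool_rot: [-2.001, -1.583, -0.849]
ft_force: [1.0, 0.7, -0.1]
grip_width: 0.643
grip_force: 0.0
t 9.93 q [ 0.13  0.82  0.83  1.65 -1.14  1.66  1.08]
[[0.152, 0.97, 0.189], [0.694, -0.241, 0.678], [0.704, 0.027, -0.71]]
pos [ 0.558  -0.2162  0.0356] dock -0.2281 -0.0397 F along a 0.89 [ 1.   0.7 -0.1] gap 56.0
10mm along a [ 7.1  -0.39  7.02] n [-0.08 -9.99 -0.47] up [ 7.04  0.27 -7.1 ]
to go mm tool [10.4 -1.9 15.3] world [ 2.6 18.  -3.6]
time: 10.43
position: [0.5634, -0.1919, 0.036]
tool_rot: [-2.011, -1.583, -0.847]
ft_force: [-0.3, -5.0, 0.5]
grip_width: 0.646
grip_force: 2.5
t 10.43 q [ 0.08  0.79  0.83  1.69 -1.14  1.62  1.06]
[[0.156, 0.969, 0.192], [0.697, -0.246, 0.673], [0.699, 0.029, -0.714]]
pos [ 0.5634 -0.1919  0.036 ] dock -0.2033 -0.04 F along a -4.93 [-0.3 -5.   0.5] gap 56.2
10mm along a [ 7.15 -0.44  6.98] n [-0.11 -9.98 -0.52] up [ 6.99  0.29 -7.14]
to go mm tool [ 6.7 -2.1 12.1] world [ 1.3 13.3 -4. ]
```

```bash
python3 -m crank '[[[2.2,-0.2,4.8,0,-0.29],[2.2,-0.2,4.8,0,-0.29],[3,-0.2,4.2,0,-0.29],[3.6,-0.2,3.5,0,-0.29]]]'; python3 st.py -.18 -.0386 .032
python3 - <<'E'
from h import *
t=get_image("top");s=get_image("side")
T=cv2.resize(t["pixels"][170:350,240:480],(480,360));S=cv2.resize(s["pixels"][180:420,220:520],(450,360))
cv2.imwrite("pics/c3.png",cv2.hconcat([T[:,:400],S[:,:400]])[:,:,::-1])
E
```

```text
time: 10.77
position: [0.568, -0.1739, 0.0323]
tool_rot: [-2.013, -1.583, -0.849]
ft_force: [-0.8, -6.5, 4.1]
grip_width: 0.646
grip_force: 3.5
t 10.77 q [ 0.05  0.78  0.83  1.71 -1.16  1.6   1.05]
[[0.156, 0.968, 0.195], [0.698, -0.248, 0.672], [0.699, 0.031, -0.715]]
pos [ 0.568  -0.1739  0.0323] dock -0.1847 -0.0409 F along a -6.54 [-0.8 -6.5  4.1] gap 56.2
10mm along a [ 7.15 -0.46  6.97] n [-0.11 -9.98 -0.54] up [ 6.99  0.31 -7.15]
to go mm tool [ 3.2 -2.5  3.4] world [-1.3  5.1 -0.3]
```

View pics/c3.png

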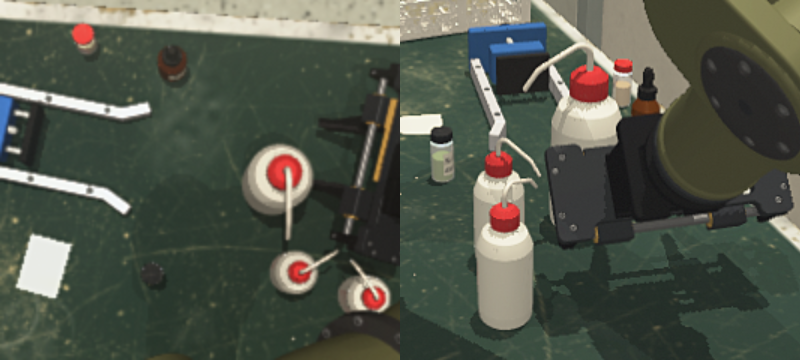

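```bash
cat >> st.py <<'E'
t=get_image("top")
b=max((x for lo,hi in[((0,150,90),(8,255,255))] for x in blobs(t["pixels"],lo,hi,(240,200,440,285))[1]),key=lambda x:x[0])
q=onz(t,b[1],.1415);print("bottle px",b[1],b[0],"dock",round((q[:2]-m)@a,4),round((q[:2]-m)@n,4),"rel tcp",round((q[:2]-p[:2])@a,4),round((q[:2]-p[:2])@n,4))
E
python3 st.py
python3 -m crank '[[[3.6,-0.5,3.5,0,-0.29],[3.6,-0.5,3.5,0,-0.29],[3.6,-0.5,3.5,0,-0.29],[3.6,-0.2,3.5,0,-0.29],[3.6,-0.2,3.5,0,-0.29],[3.6,-0.2,3.5,0,-0.29],[3.6,-0.2,3.5,0,-0.29],[3.6,-0.2,3.5,0,-0.29]]]' | head -3; python3 st.py
```

```text
t 10.87 q [ 0.05  0.78  0.83  1.71 -1.16  1.6   1.05]
[[0.155, 0.969, 0.193], [0.697, -0.246, 0.674], [0.7, 0.03, -0.713]]
pos [ 0.5683 -0.172   0.0322] dock -0.1828 -0.0407 F along a -5.08 [ 0.  -5.2  3.4] gap 56.1
10mm along a [ 7.14 -0.44  6.99] n [-0.1  -9.98 -0.52] up [ 7.    0.3  -7.13]
bottle px [380.3 255. ] 191 dock -0.1417 -0.0031 rel tcp 0.0411 0.0377
time: 11.58
position: [0.5755, -0.1334, 0.0321]
tool_rot: [-2.011, -1.583, -0.849]
t 11.58 q [-0.02  0.74  0.82  1.76 -1.17  1.55  1.02]
[[0.156, 0.969, 0.194], [0.697, -0.247, 0.673], [0.7, 0.03, -0.714]]
pos [ 0.5755 -0.1334  0.0321] dock -0.1435 -0.04 F along a -6.43 [ 0.2 -6.6  2.5] gap 55.8
10mm along a [ 7.14 -0.45  6.98] n [-0.11 -9.98 -0.53] up [ 7.    0.3  -7.14]
bottle px [360.1 253.1] 184 dock -0.1034 0.0012 rel tcp 0.0401 0.0412
```

```bash
python3 -m crank '[[[-4,0,-4,0,-0.29],[-3,0,-3,0,-0.52],[0,0,0,0,-0.52],[0,0,0,0,-0.52],[0,0,0,0,-0.52],[3.6,-0.2,3.5,0,-0.52],[3.6,-0.2,3.5,0,-0.52],[3.6,-0.2,3.5,0,-0.52],[3.6,-0.2,3.5,0,-0.52]]]' | head -3; python3 st.py
python3 -m crank '[[[3.6,-0.2,3.5,0,-0.52],[3.6,-0.2,3.5,0,-0.52],[3.6,-0.2,3.5,0,-0.52],[3.6,-0.2,3.5,0,-0.52]]]' | head -1; python3 st.py
```

```text
time: 12.38
position: [0.5768, -0.1212, 0.0314]
tool_rot: [-2.008, -1.582, -0.847]
t 12.38 q [-0.04  0.73  0.82  1.78 -1.17  1.54  1.01]
[[0.156, 0.969, 0.191], [0.696, -0.245, 0.675], [0.701, 0.028, -0.713]]
pos [ 0.5768 -0.1212  0.0314] dock -0.1313 -0.0388 F along a -5.02 [-0.5 -5.   0.6] gap 66.2
10mm along a [ 7.13 -0.43  6.99] n [-0.11 -9.99 -0.5 ] up [ 7.01  0.28 -7.13]
bottle px [352.6 251.7] 190 dock -0.0889 0.0015 rel tcp 0.0424 0.0402
time: 12.77
t 12.77 q [-0.07  0.72  0.82  1.8  -1.18  1.52  1.  ]
[[0.155, 0.969, 0.19], [0.695, -0.244, 0.676], [0.702, 0.028, -0.712]]
pos [ 0.581  -0.1005  0.0317] dock -0.1102 -0.0387 F along a -3.78 [ 0.4 -3.9 -0.5] gap 65.9
10mm along a [ 7.12 -0.42  7.01] n [-0.11 -9.99 -0.49] up [ 7.02  0.28 -7.12]
bottle px [341.6 250. ] 187 dock -0.0678 0.0026 rel tcp 0.0424 0.0412
```

```bash
python3 -m crank '[[[3.6,0.1,3.5,0,-0.52],[3.6,0.1,3.5,0,-0.52],[3.6,0.1,3.5,0,-0.52],[3.6,0.1,3.5,0,-0.52],[3.6,0.1,3.5,0,-0.52],[3.6,0.1,3.5,0,-0.52],[3.6,0.1,3.5,0,-0.52],[3.6,0.1,3.5,0,-0.52],[3.6,0.1,3.5,0,-0.52]]]' | head -1; python3 st.py
```

```text
time: 13.57
t 13.57 q [-0.15  0.69  0.8   1.83 -1.21  1.47  0.95]
[[0.155, 0.969, 0.19], [0.695, -0.244, 0.676], [0.702, 0.028, -0.712]]
pos [ 0.5929 -0.0569  0.032 ] dock -0.0651 -0.0415 F along a -3.97 [-0.2 -4.  -0.5] gap 65.8
10mm along a [ 7.12 -0.42  7.01] n [-0.11 -9.99 -0.49] up [ 7.02  0.28 -7.12]
bottle px [318.7 246.5] 180 dock -0.0237 0.0049 rel tcp 0.0414 0.0464
```

```bash
python3 -m crank '[[[-3,0,-3,0,-0.52],[-3,0,-3,0,-0.38],[0,-5,0,0,-0.38],[0,-5,0,0,-0.38],[0,0,0,0,-0.38],[3.6,0,3.5,0,-0.38],[3.6,0,3.5,0,-0.38],[3.6,0,3.5,0,-0.38]]]' | head -1; python3 st.py
python3 -m crank '[[[3.6,0,3.5,0,-0.38],[3.6,0,3.5,0,-0.38],[3.6,0,3.5,0,-0.38]]]' | head -1; python3 st.py|tail -3
```

```text
time: 14.28
t 14.28 q [-0.16  0.67  0.81  1.86 -1.21  1.45  0.96]
[[0.156, 0.969, 0.191], [0.697, -0.245, 0.674], [0.7, 0.028, -0.713]]
pos [ 0.5848 -0.0496  0.0318] dock -0.0596 -0.0321 F along a -5.96 [-0.7 -6.   0.7] gap 59.9
10mm along a [ 7.14 -0.43  6.99] n [-0.11 -9.98 -0.51] up [ 7.    0.28 -7.13]
bottle px [315.3 245.6] 180 dock -0.0169 0.0045 rel tcp 0.0427 0.0366
time: 14.58
pos [ 0.5886 -0.0348  0.0319] dock -0.0443 -0.0328 F along a -4.92 [-1.5 -4.7  0.4] gap 59.9
10mm along a [ 7.13 -0.43  6.99] n [-0.11 -9.98 -0.5 ] up [ 7.01  0.28 -7.13]
bottle px [307.5 244.2] 181 dock -0.0018 0.0049 rel tcp 0.0426 0.0377
```

```bash
python3 -m crank '[[[3.6,0.2,3.5,0,-0.38],[3.6,0.2,3.5,0,-0.38],[3.6,0.2,3.5,0,-0.38],[0,0,0,0,-0.38]]]' | head -1; python3 st.py|tail -3
python3 -m crank '[[[-4,0,-4,0,-0.38],[-4,0,-4,0,-0.38],[10,0,-10,0,0.9],[14,0,-14,0,0.9],[0,-15,0,0,0.9],[0,-15,0,0,0.9],[0,-14,0,0,0.9],[0,0,0,0,0.9],[0,0,0,0,0.9]]]' 10 | head -1; python3 st.py -.042 .011 .034
```

```text
time: 14.97
pos [ 0.5928 -0.0181  0.0323] dock -0.0272 -0.0335 F along a -3.84 [ 0.1 -3.9 -1.3] gap 59.8
10mm along a [ 7.11 -0.41  7.01] n [-0.1  -9.99 -0.48] up [ 7.03  0.28 -7.11]
bottle px [298.7 242.5] 181 dock 0.0154 0.0051 rel tcp 0.0426 0.0387
time: 15.77
t 15.77 q [-0.26  0.53  0.86  1.97 -1.14  1.42  0.92]
[[0.155, 0.969, 0.192], [0.694, -0.245, 0.677], [0.703, 0.028, -0.71]]
pos [ 0.5467 -0.019   0.0662] dock -0.0374 0.0115 F along a 0.16 [ 0.3  0.1 -0.1] gap 20.9
10mm along a [ 7.11 -0.43  7.02] n [-0.1  -9.99 -0.5 ] up [ 7.03  0.28 -7.1 ]
to go mm tool [-25.8  -0.2  19.7] world [ -0.4  -4.6 -32.2]
bottle px [299.2 242.5] 179 dock 0.0145 0.0049 rel tcp 0.0519 -0.0066
```

```bash
python3 -m crank '[[[-7,0,5,0,0.95],[-7,0,5,0,0.95],[-7,0,5,0,0.95],[-5,0,5,0,0.95],[0,0,0,0,0.95],[0,0,0,0,0.95]]]' | head -1; python3 st.py -.03 .011 .034
python3 - <<'E'
from h import *
t=get_image("top");s=get_image("side")
T=cv2.resize(t["pixels"][170:350,200:400],(400,360));S=cv2.resize(s["pixels"][160:400,220:487],(400,360))
cv2.imwrite("pics/c4.png",cv2.hconcat([T,S])[:,:,::-1])
E
```

```text
time: 16.32
t 16.32 q [-0.22  0.6   0.83  1.98 -1.19  1.41  0.98]
[[0.157, 0.969, 0.189], [0.695, -0.244, 0.676], [0.702, 0.025, -0.712]]
pos [ 0.5456 -0.0239  0.0314] dock -0.0424 0.0115 F along a -1.13 [-0.9 -1.   0.1] gap 2.0
10mm along a [ 7.12 -0.42  7.01] n [-0.12 -9.99 -0.48] up [ 7.02  0.25 -7.12]
to go mm tool [10.6  0.   6.9] world [ 3.  12.   2.6]
bottle px [299.1 242.6] 180 dock 0.0146 0.0052 rel tcp 0.057 -0.0063
```

View pics/c4.png

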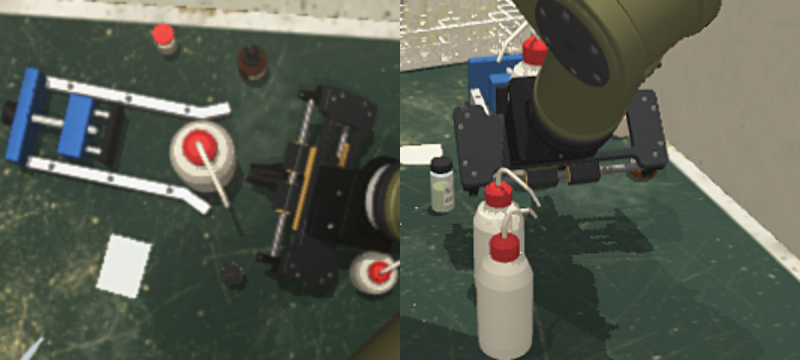

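The bottle stands between the rail flares at (200,155) in the left crop, about 15 mm in. Its spout has turned. The closed fingers are behind it at (255,180), the dropper (252,65) and vials (163,38) and (233,275) are in place, and the gripper body fits between them. I'll push on and watch the force.

```bash
python3 -m crank '[[[4.5,-0.7,2,0,0.95],[4.5,-0.7,2,0,0.95],[3.6,-0.2,3.5,0,0.95],[3.6,-0.2,3.5,0,0.95],[2.8,-0.2,2.8,0,0.95],[2.8,-0.2,2.8,0,0.95]]]' | head -1; python3 st.py | tail -3
python3 -m crank '[[[2.8,-0.2,2.8,0,0.95],[2.8,-0.2,2.8,0,0.95],[2.8,-0.2,2.8,0,0.95],[2.8,-0.2,2.8,0,0.95]]]' | head -1; python3 st.py 
python3 - <<'E'
from h import *
t=get_image("top")["pixels"]
for n,b in(("black",(300,290,335,325)),("amber",(310,185,345,215))):
    x0,y0,x1,y1=b;g=cv2.cvtColor(t[y0:y1,x0:x1],cv2.COLOR_RGB2GRAY);k=np.argwhere(g<28);print(n,len(k),k.mean(0)[::-1]+[x0,y0])
E
```

```text
time: 16.97
pos [0.5513 0.0012 0.0364] dock -0.0166 0.011 F along a -7.66 [-2.3 -7.3  3.6] gap 2.0
10mm along a [ 7.14 -0.45  6.99] n [-0.11 -9.98 -0.53] up [ 7.    0.3  -7.13]
bottle px [294.4 241.4] 182 dock 0.0239 0.0047 rel tcp 0.0406 -0.0063
time: 17.35
t 17.35 q [-0.3   0.55  0.82  2.01 -1.21  1.35  0.93]
[[0.156, 0.968, 0.195], [0.697, -0.248, 0.673], [0.7, 0.031, -0.714]]
pos [0.5549 0.0162 0.0363] dock -0.0013 0.0106 F along a -7.02 [-0.5 -7.1  4.8] gap 2.5
10mm along a [ 7.14 -0.46  6.98] n [-0.11 -9.98 -0.54] up [ 7.    0.31 -7.14]
bottle px [286.5 239.8] 175 dock 0.0394 0.0048 rel tcp 0.0407 -0.0058
black 22 [314.09090909 295.68181818]
amber 0 [nan nan]<stdin>:4: RuntimeWarning: Mean of empty slice.
  ret = um.true_divide(
```

```bash
python3 - <<'E'
from h import *
t=get_image("top")["pixels"]
cv2.imwrite("pics/c5.png",cv2.resize(t[170:330,200:400],(800,600),interpolation=2)[:,:,::-1])
E
```

```text
(no output)
```

View pics/c5.png

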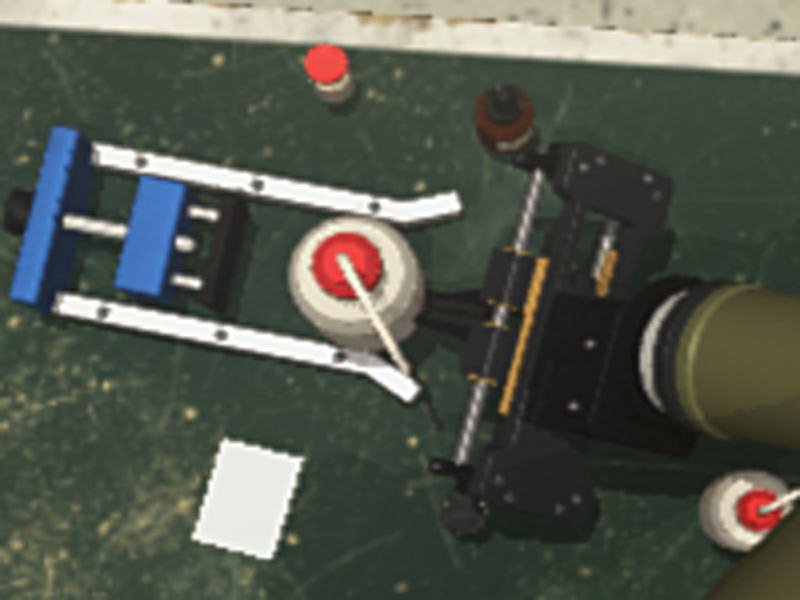

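The bottle is at (350,275) in the crop, between the rails. The gripper body's upper corner (560,145) heads close by the dropper (505,120). So I'll back off, turn the tool slightly, shift about 5 mm away from the dropper and go on.

```bash
python3 -m crank '[[[-3.5,0,-3.5,0,0.72],[-3.5,0,-3.5,0,0.72],[0,-2,0,0.05,0.72],[0,-3,0,0.05,0.72],[0,0,0,0,0.72],[0,0,0,0,0.72]]]' | head -1; python3 st.py -.005 .016 .036
```

```text
time: 18.0
t 18.0 q [-0.29  0.56  0.83  2.02 -1.2   1.37  0.85]
[[0.25, 0.95, 0.19], [0.667, -0.311, 0.677], [0.702, -0.042, -0.711]]
pos [0.5461 0.0107 0.0357] dock -0.0085 0.0181 F along a 0.06 [0.2 0.  0. ] gap 11.9
10mm along a [ 7.04 -1.12  7.01] n [-1.09 -9.93 -0.48] up [ 7.02 -0.42 -7.11]
to go mm tool [2.8 1.6 2.3] world [2.7 3.  0.3]
bottle px [286.1 239.6] 177 dock 0.0402 0.0046 rel tcp 0.0487 -0.0135
```

```bash
python3 -m crank '[[[2.8,-0.4,2.8,0,0.72],[2.8,-0.4,2.8,0,0.72],[2.8,-0.4,2.8,0,0.72],[2.8,-0.4,2.8,0,0.72],[2.8,-0.4,2.8,0,0.72]]]' | head -1; python3 st.py .03 .018 .035| tail -4
python3 -m crank '[[[2.1,-0.3,2.1,0,0.72],[2.1,-0.3,2.1,0,0.72],[2.1,-0.3,2.1,0,0.72]]]' | head -1; python3 st.py | tail -3
python3 - <<'E'
from h import *
t=get_image("top")["pixels"]
cv2.imwrite("pics/c6.png",cv2.resize(t[170:330,200:400],(800,600),interpolation=2)[:,:,::-1])
E
```

```text
time: 18.47
pos [0.5511 0.0282 0.0356] dock 0.0097 0.0167 F along a -5.53 [-0.5 -5.6  1. ] gap 12.1
10mm along a [ 7.06 -1.15  6.99] n [-1.11 -9.92 -0.52] up [ 7.   -0.41 -7.13]
to go mm tool [13.7 -3.6 14.5] world [ 2.8 20.1 -0.6]
bottle px [281.5 238.6] 181 dock 0.0493 0.0045 rel tcp 0.0396 -0.0122
time: 18.77
pos [0.553  0.037  0.0356] dock 0.0187 0.0167 F along a -6.18 [-1.1 -6.1  1.8] gap 12.2
10mm along a [ 7.06 -1.15  6.99] n [-1.11 -9.92 -0.51] up [ 7.   -0.41 -7.13]
bottle px [276.9 237.5] 181 dock 0.0584 0.0042 rel tcp 0.0397 -0.0125
```

View pics/c6.png

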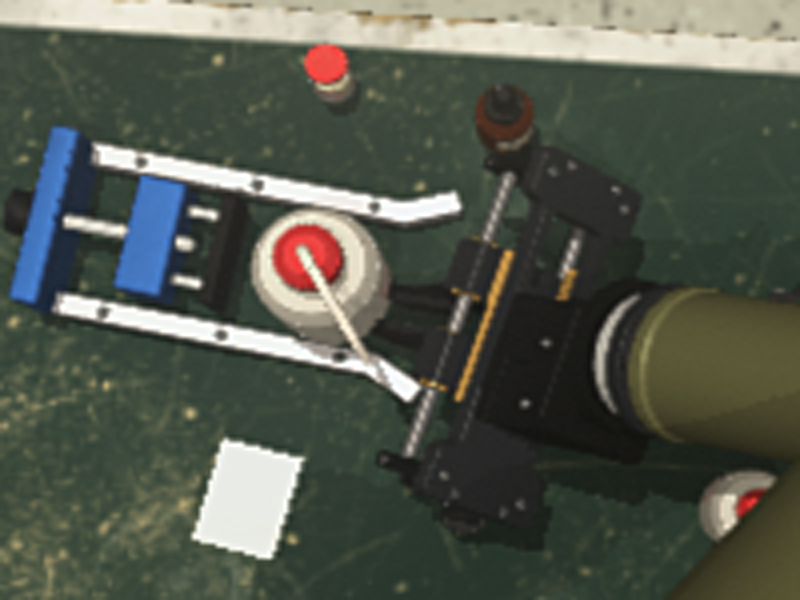

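The bottle is at (310,275), about 17 mm short of the black pad at (225,250). The dropper (505,118) is unmoved. I'll continue in finer steps.

```bash
python3 -m crank '[[[1.4,-0.3,1.4,0,0.72],[1.4,-0.3,1.4,0,0.72],[1.4,-0.3,1.4,0,0.72],[1.4,-0.3,1.4,0,0.72],[1.4,-0.3,1.4,0,0.72]]]' | head -1; python3 st.py | tail -3
python3 - <<'E'
from h import *
F=[]
t=get_image("top")
for i in range(4): s=ctrl.get_state();F.append(s["ft_force"].round(1).tolist());get_image("top")
print(F)
E
```

```text
time: 19.28
pos [0.5547 0.047  0.0356] dock 0.0289 0.0171 F along a -5.06 [-0.2 -5.1  1.3] gap 12.2
10mm along a [ 7.05 -1.15  6.99] n [-1.11 -9.92 -0.51] up [ 7.   -0.41 -7.13]
bottle px [271.8 236.8] 180 dock 0.0683 0.0049 rel tcp 0.0394 -0.0122
[[0.3, -4.3, 0.5], [-0.6, -4.8, 0.7], [0.0, -4.8, 1.7], [-0.1, -5.2, 0.5]]
```

```bash
python3 -m crank '[[[1.4,-0.3,1.4,0,0.72],[1.4,-0.3,1.4,0,0.72],[1.4,-0.3,1.4,0,0.72]]]' | head -1; python3 st.py | tail -3
```

```text
time: 19.83
pos [0.556  0.0529 0.0358] dock 0.0349 0.0169 F along a -6.39 [-0.7 -6.4  1.9] gap 11.9
10mm along a [ 7.05 -1.15  6.99] n [-1.11 -9.92 -0.52] up [ 7.   -0.41 -7.13]
bottle px [268.7 236.2] 182 dock 0.0744 0.0049 rel tcp 0.0395 -0.012
```

```bash
for i in 1 2; do python3 -m crank '[[[1,-0.2,1,0,0.72],[1,-0.2,1,0,0.72]]]' | head -1; python3 st.py | grep -E 'pos|bottle'; done
```

```text
time: 20.05
pos [0.5567 0.0555 0.0358] dock 0.0376 0.0168 F along a -6.84 [ 0.2 -7.   1.9] gap 12.1
bottle px [267.  235.7] 178 dock 0.0778 0.0047 rel tcp 0.0402 -0.0121
time: 20.27
pos [0.5574 0.0581 0.0358] dock 0.0403 0.0166 F along a -6.83 [-0.2 -6.9  2. ] gap 12.0
bottle px [265.7 235.6] 182 dock 0.0803 0.005 rel tcp 0.04 -0.0116
```

```bash
for i in 1 2; do python3 -m crank '[[[0.7,-0.1,0.7,0,0.72],[0.7,-0.1,0.7,0,0.72]]]' | head -1; python3 st.py | grep -E 'pos|bottle'; done
```

```text
time: 20.48
pos [0.558  0.0599 0.0359] dock 0.0421 0.0164 F along a -6.56 [ 1.4 -7.   1.9] gap 12.3
bottle px [264.9 235.5] 181 dock 0.0818 0.0051 rel tcp 0.0397 -0.0113
time: 20.7
pos [0.5584 0.0612 0.0357] dock 0.0435 0.0163 F along a -8.8 [ 0.1 -9.   2.5] gap 12.4
bottle px [264.4 235.3] 180 dock 0.0829 0.0049 rel tcp 0.0394 -0.0114
```

Contact with the pad: force is climbing. I'll go on in 0.7–1 mm steps to about 11.5 N.

```bash
for i in 1; do python3 -m crank '[[[0.7,-0.1,0.7,0,0.72],[0.7,-0.1,0.7,0,0.72],[0,0,0,0,0.72]]]' | head -1; python3 st.py | grep -E 'pos|bottle'; done
python3 - <<'E'
from h import *
for i in range(4): get_image("side");print(ctrl.get_state()["ft_force"].round(1))
E
```

```text
time: 21.0
pos [0.5588 0.0626 0.0356] dock 0.045 0.0162 F along a -9.44 [ 0.2 -9.7  2.1] gap 12.3
bottle px [263.7 235.2] 183 dock 0.0842 0.005 rel tcp 0.0393 -0.0112
[-0.1 -9.9  2.6]
[-0.2 -8.4  2.1]
[-0.4 -9.5  2.7]
[-0.7 -9.7  2.1]
```

```bash
python3 -m crank '[[[0.7,-0.1,0.7,0,0.72],[0.7,-0.1,0.7,0,0.72],[0,0,0,0,0.72]]]' | head -1; python3 st.py | grep -E 'pos|bottle'
python3 - <<'E'
from h import *
for i in range(4): get_image("side");print(ctrl.get_state()["ft_force"].round(1))
E
```

```text
time: 21.5
pos [0.5591 0.064  0.0355] dock 0.0464 0.0161 F along a -10.82 [ -1.  -10.9   3.6] gap 12.7
bottle px [263.1 235. ] 176 dock 0.0854 0.0049 rel tcp 0.039 -0.0113
[ -0.5 -10.3   2.6]
[ -0.8 -10.7   3.8]
[ -1.9 -11.    2.1]
[ -0.7 -11.6   4.1]
```

```bash
python3 -m crank '[[[0.4,-0.1,0.4,0,0.72],[0.2,0,0.2,0,0.72],[0,0,0,0,0.72],[0,0,0,0,0.72],[0,0,0,0,0.72],[0,0,0,0,0.72],[0,0,0,0,0.72]]]' | head -1; python3 st.py | grep -E 'pos|bottle'
```

```text
time: 22.33
pos [0.5592 0.0644 0.0355] dock 0.0468 0.0161 F along a -11.08 [ -1.5 -11.    4. ] gap 12.7
bottle px [262.8 234.8] 178 dock 0.0861 0.0046 rel tcp 0.0393 -0.0115
```

Pressed about 5.5–6 N over sliding for over half a second. Now a slow back-off.

```bash
python3 -m crank '[[[-0.7,0.1,-0.7,0,0.72],[-0.7,0.1,-0.7,0,0.72],[-0.7,0.1,-0.7,0,0.72],[-0.7,0.1,-0.7,0,0.72],[-0.7,0.1,-0.7,0,0.72],[-1,0.2,-1,0,0.72],[-1.5,0.2,-1.5,0,0.72],[-2,0.3,-2,0,0.72],[-2.8,0.4,-2.8,0,0.72],[-2.8,0.4,-2.8,0,0.72]]]' | head -1; python3 st.py | grep -E 'pos|bottle'
python3 -m crank '[[[-2.8,0.4,-2.8,0,0.72],[-2.8,0.4,-2.8,0,0.72],[-2.8,0.4,-2.8,0,0.72],[-2.8,0.4,-2.8,0,0.72],[-2.8,0.4,-2.8,0,0.72],[0,0,0,0,0.72],[0,0,0,0,0.72]]]' | head -1; python3 st.py | grep -E 'pos|bottle'
python3 - <<'E'
from h import *
t=get_image("top")["pixels"]
cv2.imwrite("pics/c7.png",cv2.resize(t[170:330,200:400],(800,600),interpolation=2)[:,:,::-1])
E
```

```text
time: 23.22
pos [0.5535 0.0501 0.0356] dock 0.0316 0.0188 F along a -0.24 [ 0.3 -0.3  0.5] gap 12.1
bottle px [263.  234.9] 177 dock 0.0857 0.0047 rel tcp 0.054 -0.0141
time: 23.85
pos [0.5498 0.0298 0.0358] dock 0.011 0.0183 F along a 0.32 [ 0.3  0.3 -0.5] gap 11.8
bottle px [263.  234.9] 177 dock 0.0857 0.0047 rel tcp 0.0747 -0.0136
```

View pics/c7.png

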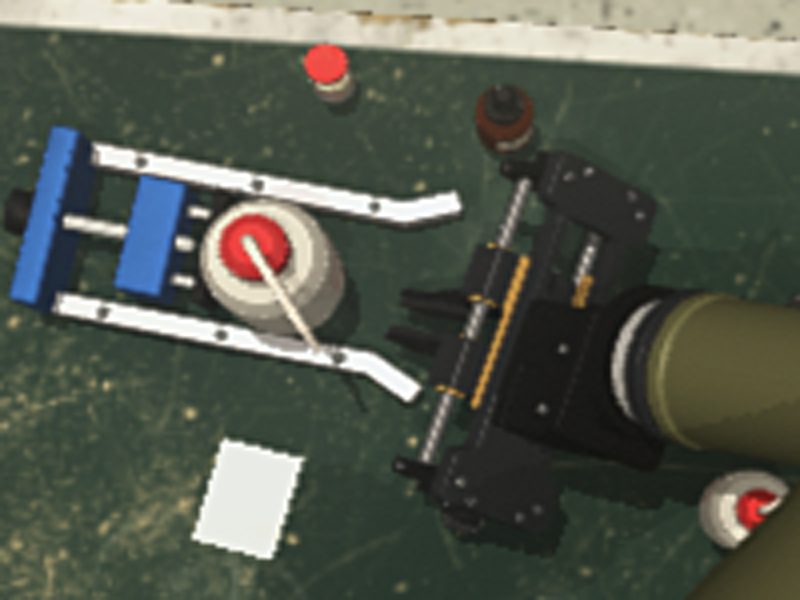

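The bottle stands upright against the pad at (265,265) with the fingers clear. It didn't move on back-off, so the pad is still compressed. The dropper (505,118), red vial (330,65) and black vial (462,520) are in place.

```bash
python3 -c "
from bench import job
print(job.close_job())"
```

```text
the job is handed in; nothing more can be done
None
```

The wash bottle is in its dock, upright and at rest against the sprung pad, about 86 mm inside the mouth and 5 mm off the middle; it was pressed about 5.5 N over its sliding drag (11 N total), the dropper bottle and vials look unmoved, and the job is handed in, with no verdict shown.

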